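# Load a pair of sample tubes into the end-over-end rotator and start it

### The arm

A 7-joint arm with a two-finger parallel gripper is mounted at the origin on a cart in front of the work surface, level with it; the furniture and walls round the work are solid. World frame = base frame: x ahead of the robot, y to its left, z up, the work surface at z = 0. Lengths are in m, angles in rad, forces in N, time in s.
With the tool pointing down it reaches from about 0.4 to 0.85 m from the base axis. Payload 10.4 kg.
Tool frame: the origin (TCP) lies at the very end of the fingers, on their centre line; the grasp point (between the pads) lies 19 mm behind it; x points along the fingers, z is the direction in which the jaws open and shut, and the axes are right-handed (so a half turn about x gives the same grasp; the last joint's range is limited). The gripper opens to 85 mm and grips with 20 to 120 N. Pads are 22 mm wide; open, the fingers measure 114 mm over their backs; the gripper's body (76 mm by 85 mm) begins 54 mm behind the grasp point. The pads swing forward as they close: fully open they stand 13 mm farther back than shut.
Start: joints at [-1.306, 0.332, -0.065, 1.46, 0.022, 1.35, -0.088], TCP at [0.177, 0.599, 0.231] pointing down, gripper open.
Joint ranges: [-2.6, 2.6], [-0.5, 2.12], [-1.47, 1.34], [0.16, 2.42], [-1.27, 4.41], [0.06, 2.06], [-2.6, 2.6]. Speed limits (rad/s): [2.22, 2.22, 2.79, 2.79, 3.14, 3.14, 3.14].

### API

Orientations are given as a unit quaternion [x, y, z, w].
In Python, from workcell import telemetry, viewer, manip, spot_in, mark_of gives the robot as it stands. The module is installed in compiled form; this text tells all that it offers.
- The arm moves only by the shell command python3 -m crank 'ROWS' [FORCE]. ROWS is JSON, a list of rows, each a list of 3 entries, a list of its own where there are three numbers: the closure, from 0 (fully open) to 1 (shut), then the shift along the world's x, y, z in cm, then the turn, a rotation vector about the world's x, y, z in rad. A call has 1 to 12 rows; each row shifts and turns the commanded pose from where the row before left it; what a row does not reach is not made up. A row lasts 1/12 s, in which the tool goes at most 41.7 mm and 7.16 degrees, less where a joint would pass 70% of its speed; a pose out of reach is approached as far as the arm can. A call with a gripper value outside its range is refused whole. The fingers move at their own pace and stop on an object; FORCE is the grip in N (left out, the last holds). Time passes only in rows, so rows that do not move let the fingers close. It gives the time, the measured TCP pose, the force and the opening at its end, in the units of the state.
- telemetry.get_obs(): the state, without advancing time (a new reading comes with each control period).
- viewer.camera(name): name is "scene" or "top" or "wrist"; returns a dict with "frame" (400x640x3 uint8, red, green, blue), "intrinsics" (3x3 intrinsics, pixels), "k1" (the pictures are not rectified: a ray, as slopes to the right and down, at radius r is drawn at 1 + k1 r^2 times it, then the intrinsics apply), "cam_to_world" (4x4, takes a point from camera to world coordinates). Camera axes: x right, y up, looking along -z (the intrinsics and any distortion apply to the point x, -y, -z); pixel columns grow to the right and rows downward; lengths in m; the calibration is good to about 2 mm. A picture is of the moment at which its call begins. There is no depth.
- manip.hand_in(): hands the job in, once; it reports no verdict.
Trained networks look in a picture, given as the dict that the camera call returned (one of the last four; its "shot" number tells which), for a name from the list of things; names that differ only in an ending like _2 or _b are one class to them, and where a whole thing is asked for, a point or a joint stands for the part that bears it (a point fixed in the world has none). Each returns a list of dicts, best first, with "conf" (0 to 1); they miss things now and then, are a little off and sometimes report something else, mostly with a low value. They report only what shows in the picture. A call takes as long as a camera call.
- spot_in(thing, picture): "location" ([x, y, z] in m, in the coordinates of the camera as it stood for that picture, good to about 4 mm: the middle of the surface that is visible of it).
- mark_of(thing, picture): "location" ([x, y, z] in m, in the coordinates of the camera as it stood for that picture, good to about 4 mm: a listed point, or the origin of a listed thing).
The state is a dict: "clock": time; "joint_pos": joint angles; "joint_velocities": joint speeds; "tau": joint torques, N m; "position": TCP position; "ee_rot": TCP orientation; "ft_force": force on the tool from outside, world axes, zero at the start; "torque": the same for the moment, N m; "grip_width": opening from 0.0 (shut) to 1.0 (fully open).
Only numpy, scipy, OpenCV 4.12 (cv2) and the standard library are available. Lean on these libraries where they do the work, as an engineer would, in place of code of your own. Each camera call takes 0.05 s, during which the arm holds its last target. There are 200 camera calls.

### The job

Load the tube rotator and start it: swing its wire bail fully open, take the two tubes that stand abreast in the rack (the only row with both places filled) together in one grasp, and lay them side by side in the two grooves of the leaning cradle, caps up and feet on the foot rest. Let go, swing the bail back down onto both tubes, then turn the dial clockwise as far as it goes. Leave the other tubes in the rack and everything else on the bench where they are, and do not drop the tubes or force the cradle round.

Things in the scene. Friction and masses are not known exactly. Their poses are not given: they have to be found in the camera images.
- pair_a_mid (a point): One tube of the pair to load: capped sample tube 83 mm long, body 13 mm across, push cap 15.8 mm across on the top 13 mm. Point: its centre, 41.5 mm above its foot; z along the tube to the cap. It stands upright in the rack. Gripped together by the caps, the two caps close up until they touch (31.6 mm over both).
- pair_b_mid (a point): The other tube of the pair, same size, same kind of point; it stands abreast of pair_a_mid, 21 mm away across the rack's width. Either tube may go in either groove.
- rack: Orange tube rack, fixed: 141 mm long (y), 49 mm wide (x), 58 mm high, origin under its centre. Six rows of two wells (17 mm square, 21 mm apart); tube feet are 4 mm and caps 74 to 87 mm above the bench. The pair fills both wells of one row, the rows beside it are empty, all other tubes stand alone in their rows.
- cradle_seat (a point): Leaning cradle of the tube rotator: aluminium plate with two parallel open V grooves 16.5 mm apart and a foot rest at its lower end. Point: midway between the centres of two seated tubes (each 8.25 mm to one side along y, foot on the rest 41.5 mm down along -z). z: up along the grooves to the caps; y: along the shaft; x: to the cradle's back; grooves open to -x. They hold a tube's lowest 60 mm; caps stand free.
- cradle (a joint): Lean of the cradle, rad: angle between the grooves (z of cradle_seat) and vertical, 0.44 to 0.70, leaning to the back. A geared motor holds it firmly under normal loading.
- bail_tab (a point): Black pinch tab of the bail (U of steel wire, 64 mm wide, with a rubber-sleeved crossbar, that holds the tubes in the cradle): disc 18 mm across, 10 mm thick along y (the shaft direction). Point: its centre. Gripped on its flat faces it pivots between the fingers. The crossbar passes 25 mm from the point, on the hinge side.
- bail_hinge (a point): Centre of the bail's hinge at the lower end of the cradle; the axis runs along y, parallel to the shaft. The tab circles it at 64 mm; at bail angle 0 the tab lies 28.5 mm in -x and 57.5 mm in +z of cradle_seat from the hinge.
- bail (a joint): Bail angle, rad: 0 = closed, crossbar on two seated tubes (down to -0.12 with the cradle empty; a tube not fully in its groove keeps it from closing). Grows as the bail swings over to the front (from +z to -x of cradle_seat) up to 1.75, fully open. Slightly stiff (0.05 N m): stays where it is left.
- dial_grip (a point): Black run dial on the rotator's motor housing: upright round knurled knob 29 mm across, 23 mm tall, standing 1.5 mm above the housing's top (94 mm above the bench). Point: on its axis, 9.5 mm below its top. The housing begins 62 mm from cradle_seat on its -y side.
- dial (a joint): Dial angle, rad: near 0 = off, grows clockwise seen from above to 1.57 = run, at the stop. Light friction (0.03 N m).
- single_0_mid (a point): A tube that stands alone in its row of the rack, same size as the pair's; point at its centre. To be left where it is.
- single_1_mid (a point): A tube that stands alone in its row of the rack, same size as the pair's; point at its centre. To be left where it is.
- single_2_mid (a point): A tube that stands alone in its row of the rack, same size as the pair's; point at its centre. To be left where it is.
- tips: Open box of yellow pipette tips, 86 x 117 x 70 mm, origin under its centre; a bystander.
- stop_watch: Flat white stop clock, 68 x 62 x 19 mm, origin under its centre; a bystander.
- dish_1: Upper of two stacked petri dishes, 56 mm across, 14 mm each, origin under its centre; a bystander.
- dish_0: Lower of the two stacked petri dishes; a bystander.
- felt_pen: White marker with a black cap, 13 x 125 x 14 mm, lying flat; a bystander.
- pen: Blue ballpoint pen, 12 x 145 x 9 mm, lying flat; a bystander.
- book: Dark green notebook, 208 x 152 x 14 mm, lying flat; a bystander.
- tissue: Flat booklet of lens tissue, 101 x 70 x 9 mm; a bystander.
- counter: Small white tally counter, 43 x 64 x 31 mm, origin under its centre; a bystander.

How it is judged:
By the outcome, as a careful person would: the job done as asked, in the order asked, and still so for the second after the job is handed in, with the robot touching nothing.
It also fails if it takes over 72 s, if anything falls off the work surface, if the arm or the gripper's body presses on something with over 40 N, if the wrist force passes 120 N, or if a joint passes its speed limit or range.

## Working session

There is one attempt and no reset: what is moved stays moved. The work goes in short steps, Python scripts to look and compute and a shell command to move; the robot and the scene stay as the last step left them, time stands still between calls to the robot, and variables do not carry over. Pictures are saved under pics/ and viewed, about 8 in all and at most 12, crops included, and the job is handed in when it is done.

```bash
mkdir -p pics
cat > h.py <<'E'
import numpy as np, cv2
from workcell import telemetry, viewer, manip, spot_in, mark_of
from scipy.spatial.transform import Rotation as R
def w(p,pic): return (np.array(pic["cam_to_world"])@np.r_[p,1])[:3]
def marks(pic,names,f=mark_of,n=4):
    for t in names:
        for d in f(t,pic)[:n]: print(t,round(d["conf"],2),np.round(w(d["location"],pic),4))
def save(pic,name): cv2.imwrite("pics/"+name,cv2.cvtColor(pic["frame"],cv2.COLOR_RGB2BGR))
def st():
    o=telemetry.get_obs(); print(o["clock"],np.round(o["position"],4),np.round(o["ee_rot"],4),np.round(o["ft_force"],1),round(o["grip_width"],3)); return o
E
python3 - <<'E'
from h import *
o=st(); print(R.from_quat(o["ee_rot"]).as_matrix().round(3))
a=viewer.camera("scene"); b=viewer.camera("top")
save(a,"s0.png"); save(b,"t0.png")
for p in (a,b):
    print("--", np.round(np.array(p["cam_to_world"])[:3,3],3))
    marks(p,["pair_a_mid","rack","cradle_seat","bail_tab","bail_hinge","dial_grip","tips"])
    for t in["cradle","bail","dial"]: print(t,[(d["conf"],{k:v for k,v in d.items()}) for d in mark_of(t,p)[:1]] )
E
```

```text
0.0 [0.1773 0.5989 0.2305] [-0.4235  0.5669  0.4228  0.5661] [ 0.7 -0.  -0.1] 0.998
[[-0.    -0.959  0.284]
 [-0.001  0.284  0.959]
 [-1.    -0.    -0.002]]
-- [-0.426 -0.442  0.586]
pair_a_mid 0.63 [ 0.5279 -0.1377  0.0468]
cradle_seat 0.7 [0.5403 0.1813 0.0893]
cradle_seat 0.24 [ 0.4065 -0.0125  0.0018]
bail_tab 0.6 [0.5165 0.1966 0.119 ]
bail_hinge 0.64 [0.5294 0.1902 0.0589]
dial_grip 0.7 [0.5194 0.1961 0.1187]
tips 0.85 [ 5.335e-01 -3.087e-01 -2.000e-04]Traceback (most recent call last):
  File "<stdin>", line 8, in <module>
ValueError: it knows: bail_hinge, bail_tab, book, counter, cradle_seat, dial_grip, dish, felt_pen, pair_a_mid, pair_b_mid, pen, rack, single_0_mid, single_1_mid, single_2_mid, stop_watch, tips, tissue
```

Run:
```python
from h import *
b=viewer.camera("top"); a=viewer.camera("scene")
save(b,"t0.png")
print(np.round(np.array(b["cam_to_world"]),3))
marks(b,["pair_a_mid","pair_b_mid","single_0_mid","rack","cradle_seat","bail_tab","bail_hinge","dial_grip","tips","stop_watch","book","counter","dish","pen"])
f=np.hstack([b["frame"]]); cv2.imwrite("pics/both.png",cv2.cvtColor(np.vstack([cv2.resize(a["frame"],(480,300)),cv2.resize(b["frame"],(480,300))]),cv2.COLOR_RGB2BGR))
```

```text
[[ 0.026  0.996 -0.086  0.435]
 [-1.     0.025 -0.006  0.019]
 [-0.003  0.086  0.996  1.214]
 [ 0.     0.     0.     1.   ]]
pair_a_mid 0.45 [ 0.5278 -0.1418  0.0474]
pair_b_mid 0.62 [0.4962 0.0969 0.1093]
pair_b_mid 0.6 [ 0.5458 -0.1365  0.0495]
single_0_mid 0.55 [ 0.561  -0.1732  0.0453]
cradle_seat 0.7 [0.5383 0.1823 0.0842]
cradle_seat 0.67 [ 0.3452  0.2739 -0.0028]
bail_tab 0.62 [0.5201 0.1951 0.122 ]
dial_grip 0.71 [0.516  0.1958 0.1198]
dial_grip 0.61 [0.4979 0.0996 0.1096]
tips 0.71 [ 0.5308 -0.3021 -0.0021]
stop_watch 0.65 [ 0.7117  0.0293 -0.0015]
book 0.8 [4.448e-01 4.479e-01 1.000e-04]
book 0.71 [ 0.5623 -0.1733  0.047 ]
counter 0.7 [ 7.254e-01 -1.914e-01 -1.000e-04]
dish 0.75 [ 0.4039 -0.0125  0.0112]
dish 0.43 [ 5.269e-01 -3.068e-01 -1.000e-04]
pen 0.73 [ 0.5481 -0.1373  0.0468]
pen 0.6 [ 0.3446  0.2713 -0.0019]
```

View pics/s0.png

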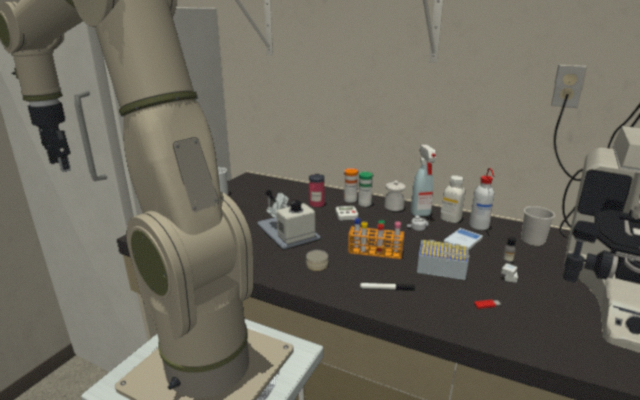

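View pics/t0.png

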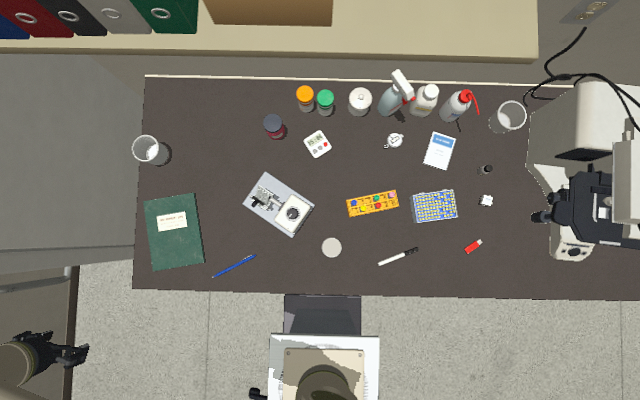

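The top view shows the rotator at about (280,205), with its base skewed, and the rack at (372,203). I'll bring the wrist camera over the rotator.

```bash
python3 -m crank '[[0,[1,-3.5,1],[0,0,-0.03]],[0,[1.5,-3.6,1],[0,0,-0.03]],[0,[2,-3.4,1],[0,0,-0.03]],[0,[2,-3.4,1],[0,0,-0.03]],[0,[2.2,-3.2,1],[0,0,-0.03]],[0,[2.5,-3,1],[0,0,-0.03]],[0,[2.5,-3,1],[0,0,-0.03]],[0,[2.5,-3,1],[0,0,-0.03]],[0,[2.5,-3,1],[0,0,-0.03]],[0,[2.5,-3,0],[0,0,-0.03]],[0,[2.5,-2,0],[0,0,0]],[0,[2,-1,0],[0,0,0]]]' 40
python3 - <<'E'
from h import *
st()
b=viewer.camera("wrist"); save(b,"w1.png")
print(np.round(np.array(b["cam_to_world"]),3))
marks(b,["cradle_seat","bail_tab","bail_hinge","dial_grip"])
E
```

```text
clock: 2.25
position: [0.4365, 0.2448, 0.3222]
ee_rot: [-0.332, 0.623, 0.332, 0.625]
ft_force: [0.1, -0.2, 0.4]
grip_width: 0.999
2.25 [0.4365 0.2448 0.3222] [-0.3324  0.6235  0.3324  0.6247] [ 0.1 -0.2  0.4] 0.999
[[ 0.558 -0.788 -0.259  0.371]
 [ 0.83   0.531  0.172  0.288]
 [ 0.002 -0.311  0.95   0.465]
 [ 0.     0.     0.     1.   ]]
cradle_seat 0.94 [0.5468 0.1838 0.0886]
bail_tab 0.91 [0.5172 0.1993 0.1204]
dial_grip 0.65 [0.4959 0.0963 0.1109]
```

View pics/w1.png

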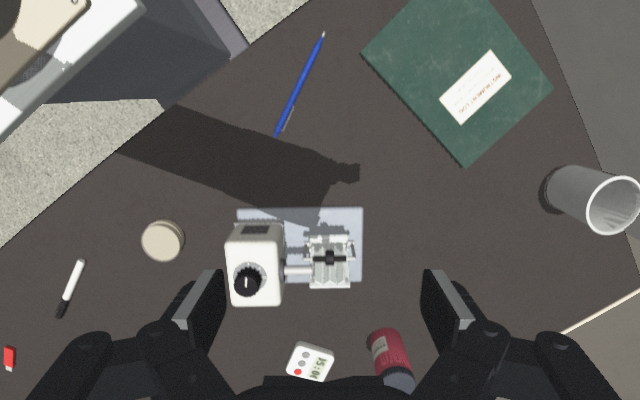

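The jaw axis already lines up with the shaft. The dial is at (248,282) and the tab near (328,257). Next I descend over the tab for a closer measurement.

```bash
python3 -m crank '[[0.3,[1.6,-0.9,-2.6],[0,0,0]],[0.4,[1.6,-0.9,-2.6],[0,0,0]],[0.4,[1.6,-0.9,-2.6],[0,0,0]],[0.4,[1.6,-0.9,-2.6],[0,0,0]],[0.4,[1.7,-1,-2.6],[0,0,0]],[0.4,[0,0,0],[0,0,0]]]'
cat >> h.py <<'E'
H=np.array([0.83,-0.558,0]);Y=np.array([0.558,0.83,0])
def axes(t):
    o=st(); p=np.array(o["position"]); d=(np.array(t)-p)*100
    print("to",np.round(t,4),"cm",np.round(d,2),"along H/Y",np.round([d@H,d@Y],2))
E
python3 - <<'E'
from h import *
st()
b=viewer.camera("wrist"); save(b,"w2.png")
marks(b,["cradle_seat","bail_tab","bail_hinge","dial_grip"])
b=viewer.camera("scene"); marks(b,["cradle_seat","bail_tab","bail_hinge","dial_grip"])
E
```

```text
clock: 3.0
position: [0.5147, 0.2, 0.1862]
ee_rot: [-0.334, 0.626, 0.333, 0.621]
ft_force: [-1.0, -0.5, -0.4]
grip_width: 0.6
3.0 [0.5147 0.2    0.1862] [-0.3339  0.626   0.3328  0.6212] [-1.  -0.5 -0.4] 0.6
cradle_seat 0.9 [0.5493 0.1829 0.0875]
bail_tab 0.86 [0.5188 0.1976 0.1202]
bail_tab 0.33 [ 0.4091 -0.0107  0.0139]
bail_hinge 0.73 [ 0.4059 -0.0165 -0.0006]
dial_grip 0.86 [0.4979 0.0928 0.1103]
cradle_seat 0.72 [0.5399 0.1837 0.0896]
bail_tab 0.7 [ 0.4073 -0.0141  0.0107]
bail_tab 0.58 [0.5169 0.1956 0.1197]
bail_tab 0.5 [ 0.5561 -0.1746  0.0442]
bail_hinge 0.65 [0.5296 0.1885 0.0632]
dial_grip 0.65 [ 0.5533 -0.1802  0.0459]
dial_grip 0.56 [0.4957 0.0959 0.1101]
```

View pics/w2.png

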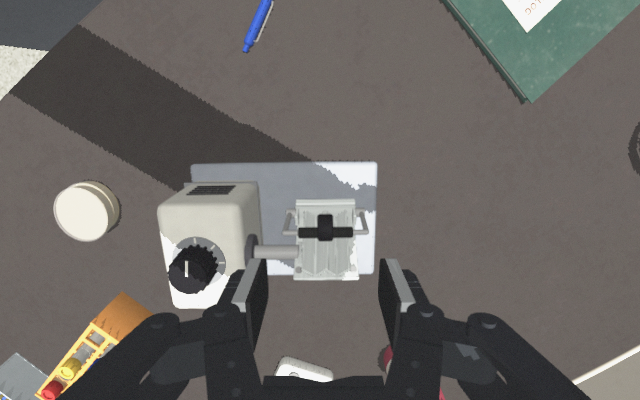

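```bash
python3 -m crank '[[0.5,[0.2,-0.1,-3],[0,0,0]],[0.55,[0.15,-0.15,-3],[0,0,0]],[0.6,[0,0,-2],[0,0,0]],[0.6,[0,0,0],[0,0,0]],[0.95,[0,0,0],[0,0,0]],[0.95,[0,0,0],[0,0,0]],[0.95,[0,0,0],[0,0,0]],[0.95,[0,0,0],[0,0,0]]]' 30
python3 - <<'E'
from h import *
st()
b=viewer.camera("wrist"); cv2.imwrite("pics/w3.png",cv2.cvtColor(b["frame"][100:330,150:450],cv2.COLOR_RGB2BGR))
marks(b,["cradle_seat","bail_tab","bail_hinge"])
E
```

```text
clock: 4.17
position: [0.5189, 0.1989, 0.1129]
ee_rot: [-0.334, 0.624, 0.333, 0.623]
ft_force: [-5.4, -5.0, 2.7]
grip_width: 0.103
4.1667 [0.5189 0.1989 0.1129] [-0.3336  0.6236  0.3334  0.6234] [-5.4 -5.   2.7] 0.103
cradle_seat 0.58 [ 4.059e-01 -1.680e-02  4.000e-04]
cradle_seat 0.56 [0.548  0.185  0.0892]
bail_tab 0.65 [0.5192 0.1967 0.1186]
```

View pics/w3.png

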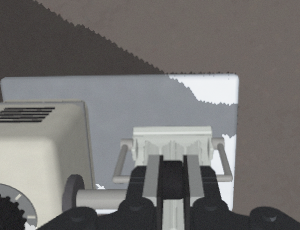

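```bash
python3 -m crank '[[0.7,[-0.1,-0.15,0],[0,0,0]],[0.7,[0,0,-0.6],[0,0,0]],[0.7,[0,0,0],[0,0,0]],[0.95,[0,0,0],[0,0,0]],[0.95,[0,0,0],[0,0,0]],[0.95,[0,0,0],[0,0,0]]]' 30
```

```text
clock: 4.87
position: [0.5181, 0.1987, 0.1057]
ee_rot: [-0.334, 0.623, 0.334, 0.624]
ft_force: [0.3, 1.5, 1.5]
grip_width: 0.11
```

```bash
python3 -m crank '[[0.95,[-0.6,0.4,-0.26],[0,0,0]],[0.95,[-0.56,0.38,-0.35],[0,0,0]],[0.95,[-0.52,0.35,-0.43],[0,0,0]],[0.95,[0,0,0],[0,0,0]]]'
python3 - <<'E'
from h import *
st()
b=viewer.camera("wrist"); save(b,"w4.png"); marks(b,["cradle_seat","bail_tab","bail_hinge"])
b=viewer.camera("scene"); marks(b,["cradle_seat","bail_tab","bail_hinge"])
E
```

```text
clock: 5.2
position: [0.5007, 0.2104, 0.0958]
ee_rot: [-0.334, 0.623, 0.334, 0.624]
ft_force: [-4.4, -1.3, 11.6]
grip_width: 0.109
5.2 [0.5007 0.2104 0.0958] [-0.3339  0.6229  0.3341  0.6236] [-4.4 -1.3 11.6] 0.109
cradle_seat 0.84 [0.5487 0.1853 0.0898]
bail_tab 0.97 [0.5024 0.21   0.1111]
cradle_seat 0.71 [0.5407 0.1794 0.0939]
bail_tab 0.52 [0.4991 0.2098 0.1095]
bail_tab 0.36 [ 0.4071 -0.0158  0.0143]
bail_hinge 0.48 [0.5271 0.1921 0.0612]
```

```bash
python3 -m crank '[[0.95,[-0.52,0.35,-0.42],[0,0,0]],[0.95,[-0.46,0.31,-0.53],[0,0,0]],[0.95,[-0.39,0.26,-0.6],[0,0,0]],[0.95,[0,0,0],[0,0,0]]]'
```

```text
clock: 5.93
position: [0.4864, 0.2196, 0.0794]
ee_rot: [-0.334, 0.623, 0.334, 0.623]
ft_force: [-3.9, -0.6, 8.2]
grip_width: 0.107
```

```bash
python3 -m crank '[[0.95,[-0.36,0.24,-0.62],[0,0,0]],[0.95,[-0.3,0.2,-0.7],[0,0,0]],[0.95,[-0.22,0.15,-0.73],[0,0,0]],[0.95,[-0.12,0.08,-0.76],[0,0,0]],[0.95,[0,0,0],[0,0,0]]]'
```

```text
clock: 6.35
position: [0.476, 0.2263, 0.0505]
ee_rot: [-0.334, 0.624, 0.334, 0.623]
ft_force: [-5.4, 2.2, 5.5]
grip_width: 0.109
```

```bash
python3 -m crank '[[0.95,[0,0,-0.5],[0,0,0]],[0.95,[0.05,-0.03,-0.5],[0,0,0]],[0.95,[0,0,0],[0,0,0]]]'; python3 -m crank '[[0.95,[0.04,-0.03,-0.4],[0,0,0]],[0.95,[0,0,0],[0,0,0]]]'
```

```text
clock: 6.6
position: [0.4758, 0.2264, 0.0407]
ee_rot: [-0.334, 0.624, 0.335, 0.622]
ft_force: [-8.7, 2.8, 4.1]
grip_width: 0.108
clock: 6.77
position: [0.476, 0.2262, 0.0368]
ee_rot: [-0.334, 0.624, 0.335, 0.622]
ft_force: [-10.8, 4.0, 4.1]
grip_width: 0.104
```

```bash
python3 -m crank '[[0.95,[-0.02,0.01,-0.4],[0,0,0]],[0.95,[0,0,0],[0,0,0]]]'; python3 -m crank '[[0.95,[0.02,-0.02,-0.3],[0,0,0]],[0.95,[0,0,0],[0,0,0]]]'
```

```text
clock: 6.93
position: [0.4764, 0.2261, 0.033]
ee_rot: [-0.334, 0.624, 0.335, 0.622]
ft_force: [-8.0, 3.9, 4.4]
grip_width: 0.107
clock: 7.1
position: [0.4768, 0.2258, 0.0301]
ee_rot: [-0.334, 0.624, 0.335, 0.622]
ft_force: [-7.9, 2.4, 3.7]
grip_width: 0.104
```

```bash
python3 -m crank '[[0.95,[0.05,-0.03,-0.3],[0,0,0]],[0.95,[0,0,0],[0,0,0]]]'; python3 -m crank '[[0.95,[0.05,-0.03,-0.3],[0,0,0]],[0.95,[0,0,0],[0,0,0]]]'
python3 - <<'E'
from h import *
b=viewer.camera("wrist"); save(b,"w5.png"); marks(b,["cradle_seat","bail_tab","bail_hinge"])
b=viewer.camera("scene"); marks(b,["cradle_seat","bail_tab","bail_hinge"])
E
```

```text
clock: 7.27
position: [0.4772, 0.2254, 0.027]
ee_rot: [-0.334, 0.624, 0.335, 0.622]
ft_force: [-7.6, 2.8, 3.6]
grip_width: 0.107
clock: 7.43
position: [0.4778, 0.225, 0.0241]
ee_rot: [-0.334, 0.624, 0.335, 0.622]
ft_force: [-6.4, 2.0, 3.5]
grip_width: 0.108
bail_tab 0.74 [0.474  0.2276 0.0456]
cradle_seat 0.53 [0.5398 0.1808 0.0925]
bail_tab 0.72 [ 0.5551 -0.1777  0.0479]
bail_tab 0.45 [0.4734 0.2284 0.0446]
bail_hinge 0.59 [0.529  0.1902 0.0606]
```

View pics/w5.png

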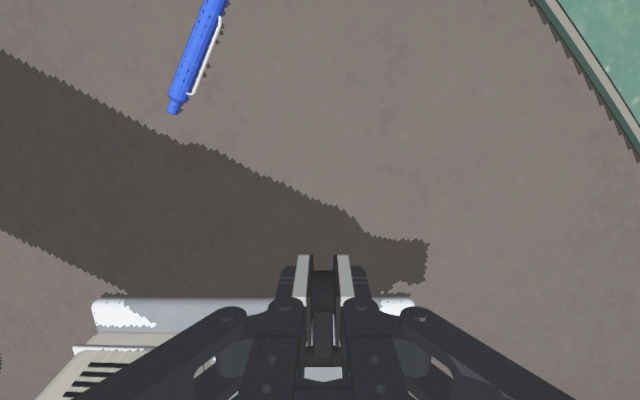

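```bash
python3 -m crank '[[0.95,[0.07,-0.04,-0.3],[0,0,0]],[0.95,[0,0,0],[0,0,0]]]'; python3 -m crank '[[0.95,[0.07,-0.05,-0.3],[0,0,0]],[0.95,[0,0,0],[0,0,0]]]'
```

```text
clock: 8.0
position: [0.4785, 0.2252, 0.0226]
ee_rot: [-0.333, 0.624, 0.335, 0.623]
ft_force: [-16.5, -0.4, 24.2]
grip_width: 0.109
clock: 8.17
position: [0.4795, 0.225, 0.0206]
ee_rot: [-0.333, 0.624, 0.335, 0.623]
ft_force: [-19.6, -2.2, 38.1]
grip_width: 0.109
```

The bail is on its open stop: the vertical force rose to 38 N with little further travel. I'll back off, release, lift and go over the rack.

```bash
python3 -m crank '[[0.95,[-0.1,0.06,0.5],[0,0,0]],[0.6,[0,0,0],[0,0,0]],[0.6,[0,0,0],[0,0,0]],[0.6,[0,0,3],[0,0,0]],[0.5,[0,0,4],[0,0,0]],[0.4,[0,0,4],[0,0,0]],[0.3,[0,0,4],[0,0,0]],[0.3,[0,-1,4],[0,0,0]],[0.3,[0.6,-3.4,1],[0,0,-0.08]],[0.3,[0.6,-3.6,0],[0,0,-0.08]],[0.3,[0.6,-3.6,0],[0,0,-0.08]],[0.3,[0.6,-3.6,0],[0,0,-0.08]]]'
python3 -m crank '[[0.3,[0.6,-3.6,0],[0,0,-0.08]],[0.3,[0.6,-3.6,0],[0,0,-0.08]],[0.3,[0.6,-3.6,0],[0,0,-0.08]],[0.3,[0.6,-3.6,0],[0,0,-0.08]],[0.3,[0.6,-3.6,0],[0,0,-0.08]],[0.3,[0.6,-3.6,0],[0,0,-0.05]],[0.3,[0,0,0],[0,0,0]]]'
python3 - <<'E'
from h import *
o=st(); print(R.from_quat(o["ee_rot"]).as_matrix().round(3))
b=viewer.camera("wrist"); save(b,"w6.png")
print(np.array(b["cam_to_world"]).round(4),b["intrinsics"],b["k1"])
marks(b,["pair_a_mid","pair_b_mid","single_0_mid","rack"])
b=viewer.camera("top"); marks(b,["bail_tab","bail_hinge","cradle_seat"])
b=viewer.camera("scene"); marks(b,["bail_tab","bail_hinge","cradle_seat"])
E
```

```text
clock: 9.17
position: [0.504, 0.0701, 0.2235]
ee_rot: [-0.229, 0.669, 0.229, 0.669]
ft_force: [0.7, 0.3, 0.6]
grip_width: 0.7
clock: 9.75
position: [0.539, -0.1525, 0.2235]
ee_rot: [-0.072, 0.703, 0.069, 0.704]
ft_force: [-1.2, -0.7, -0.2]
grip_width: 0.703
9.75 [ 0.539  -0.1525  0.2235] [-0.0722  0.7034  0.0693  0.7037] [-1.2 -0.7 -0.2] 0.703
[[ 0.001 -0.199  0.98 ]
 [-0.004  0.98   0.199]
 [-1.    -0.004 -0.   ]]
[[ 9.799e-01 -1.895e-01 -6.250e-02  5.244e-01]
 [ 1.995e-01  9.303e-01  3.079e-01 -7.440e-02]
 [-2.000e-04 -3.142e-01  9.494e-01  3.662e-01]
 [ 0.000e+00  0.000e+00  0.000e+00  1.000e+00]] [[342.38234632   0.         322.8270158 ]
 [  0.         342.38234632 205.04625032]
 [  0.           0.           1.        ]] -0.06165748650225905
pair_a_mid 0.59 [ 0.5294 -0.1401  0.0454]
pair_b_mid 0.57 [ 0.5508 -0.1312  0.0469]
single_0_mid 0.78 [ 0.5569 -0.1746  0.0449]
rack 0.83 [ 5.342e-01 -1.296e-01 -4.000e-04]
bail_tab 0.69 [0.4737 0.2246 0.0484]
bail_tab 0.15 [ 0.348   0.2739 -0.0009]
bail_hinge 0.73 [ 0.5346 -0.1248  0.0043]
bail_hinge 0.49 [0.5291 0.1935 0.0587]
cradle_seat 0.94 [0.5401 0.1845 0.0856]
bail_tab 0.68 [0.4738 0.2245 0.0478]
bail_hinge 0.73 [ 0.5536 -0.1744  0.0475]
bail_hinge 0.72 [ 0.6979 -0.331  -0.0019]
cradle_seat 0.55 [0.5381 0.18   0.0938]
cradle_seat 0.17 [ 0.5363 -0.1246  0.0016]
```

View pics/w6.png

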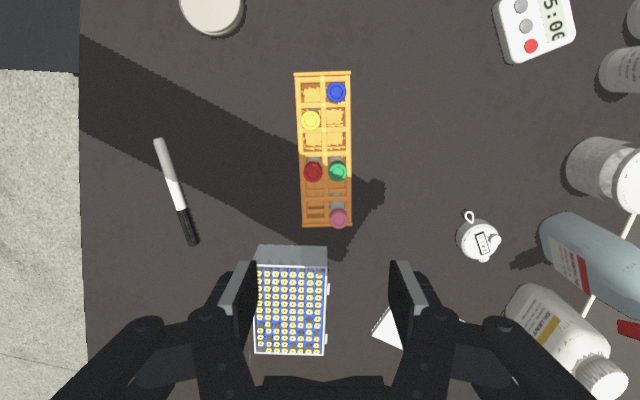

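Red cap at (313,171) and green cap at (337,171) are the pair. The blue, yellow and pink caps are singles. I'll project these pixels to cap height.

```bash
cat >> h.py <<'E'
def ray(pic,uv,z):
    d=cv2.undistortPoints(np.array([[uv]],float),np.array(pic["intrinsics"]),np.array([pic["k1"],0,0,0.]))[0,0]
    M=np.array(pic["cam_to_world"]); v=M[:3,:3]@np.array([d[0],-d[1],-1]); o=M[:3,3]
    return o+v*(z-o[2])/v[2]
E
python3 - <<'E'
from h import *
b=viewer.camera("wrist")
P={n:ray(b,uv,.087) for n,uv in dict(red=(313,171),green=(337,171),blue=(336,92),yellow=(310.5,120),pink=(339,218)).items()}
for n in P: print(n,P[n].round(4))
d=P["green"]-P["red"]; print(np.linalg.norm(d),np.arctan2(d[1],d[0])); 
d=P["blue"]-P["pink"];print(np.linalg.norm(d),np.arctan2(-d[0],d[1]))
m=(P["red"]+P["green"])/2; axes([m[0],m[1],.069])
E
```

```text
red [ 0.5292 -0.1282  0.087 ]
green [ 0.5487 -0.124   0.087 ]
blue [ 0.5339 -0.0628  0.087 ]
yellow [ 0.5188 -0.088   0.087 ]
pink [ 0.5598 -0.1642  0.087 ]
0.019969158644745796 0.21389059381994868
0.1046468978026949 0.250053081503985
10.45 [ 0.5397 -0.1439  0.2234] [-0.0752  0.703   0.0753  0.7032] [-0.7  0.2  0.4] 0.701
to [ 0.539  -0.1261  0.069 ] cm [ -0.07   1.78 -15.44] along H/Y [-1.05  1.43]
```

```bash
python3 -m crank '[[0.3,[0,0.4,-3],[0,0,0]],[0.3,[0,0.5,-3],[0,0,0]],[0.3,[0,0,-3],[0,0,0]],[0.3,[0,0,0],[0,0,0]],[0.3,[0,0,0],[0,0,0]]]'
python3 - <<'E'
from h import *
b=viewer.camera("wrist"); st(); cv2.imwrite("pics/w7.png",cv2.cvtColor(b["frame"][100:400,170:470],cv2.COLOR_RGB2BGR))
np.savez("w7.npz",**{k:np.array(b[k]) for k in("intrinsics","k1","cam_to_world")})
marks(b,["pair_a_mid","pair_b_mid"])
E
```

```text
clock: 10.87
position: [0.5389, -0.1351, 0.133]
ee_rot: [-0.075, 0.704, 0.075, 0.702]
ft_force: [0.6, -0.8, 0.7]
grip_width: 0.698
10.9167 [ 0.54   -0.1355  0.1345] [-0.0752  0.703   0.0748  0.7032] [-0.   0.1  0.7] 0.698
pair_a_mid 0.71 [ 0.5282 -0.1397  0.0474]
pair_a_mid 0.65 [ 0.539  -0.1276  0.0027]
pair_b_mid 0.82 [ 0.5485 -0.136   0.0459]
```

View pics/w7.png

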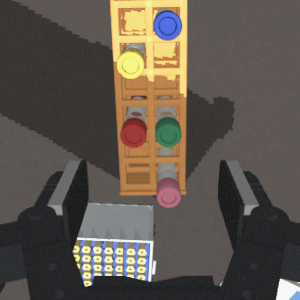

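Red is at (304,231) and green at (338,232) in full-frame pixels, both between the fingers.

Run:
```python
from h import *
b=dict(np.load("w7.npz")); b["k1"]=float(b["k1"])
r=ray(b,(304,231),.087); g=ray(b,(338,232),.087); pk=ray(b,(338,293),.087); bl=ray(b,(337,125),.087)
print(r,g,pk,np.linalg.norm(r-g),np.arctan2(*(g-r)[1::-1]),np.linalg.norm(bl-pk),np.arctan2(-(bl-pk)[0],(bl-pk)[1])); m=(r+g)/2; axes([m[0],m[1],.069])
```

```text
[ 0.52880887 -0.13644212  0.087     ] [ 0.54874328 -0.13276282  0.087     ] [ 0.55822366 -0.17367019  0.087     ] 0.02027111171597607 0.1825158361265933 0.10447107046865056 0.23216354126712346
11.0167 [ 0.5409 -0.1357  0.1355] [-0.0752  0.7021  0.0748  0.7042] [0.  1.  0.4] 0.698
to [ 0.5388 -0.1346  0.069 ] cm [-0.21  0.11 -6.65] along H/Y [-0.23 -0.03]
```

```bash
python3 -m crank '[[0.35,[-0.2,0,-2.5],[0,0,0.015]],[0.35,[0,0,-2.5],[0,0,0]],[0.35,[0,0,-1.6],[0,0,0]],[0.35,[0,0,0],[0,0,0]],[0.5,[0,0,0],[0,0,0]],[0.7,[0,0,0],[0,0,0]],[0.75,[0,0,0],[0,0,0]],[0.75,[0,0,0],[0,0,0]],[0.75,[0,0,0],[0,0,0]]]' 60
```

```text
clock: 11.77
position: [0.5389, -0.1356, 0.0698]
ee_rot: [-0.08, 0.701, 0.08, 0.704]
ft_force: [-3.8, -1.5, 7.4]
grip_width: 0.332
```

```bash
python3 -m crank '[[0.8,[0,0,0.5],[0,0,0]],[0.8,[0,0,1],[0,0,0]],[0.8,[0,0,2],[0,0,0]],[0.8,[0,0,3],[0,0,0]],[0.8,[0,0,3.5],[0,0,0]],[0.8,[0,0,3],[0,0,0]],[0.8,[0,0,0],[0,0,0]]]' 60
python3 - <<'E'
from h import *
st()
b=viewer.camera("wrist"); c=viewer.camera("scene"); cv2.imwrite("pics/w8.png",cv2.cvtColor(np.hstack([b["frame"][100:400,170:470],cv2.resize(c["frame"][170:280,330:440],(300,300))]),cv2.COLOR_RGB2BGR))
marks(b,["pair_a_mid","pair_b_mid"])
E
```

```text
clock: 12.35
position: [0.5405, -0.1363, 0.2049]
ee_rot: [-0.081, 0.699, 0.08, 0.706]
ft_force: [0.7, 0.1, -0.4]
grip_width: 0.331
12.35 [ 0.5405 -0.1363  0.2049] [-0.0806  0.699   0.0797  0.7061] [ 0.7  0.1 -0.4] 0.331
pair_a_mid 0.79 [ 0.5348 -0.14    0.182 ]
pair_b_mid 0.56 [ 0.5491 -0.1346  0.1839]
pair_b_mid 0.23 [ 0.386  -0.2088  0.0012]
```

View pics/w8.png

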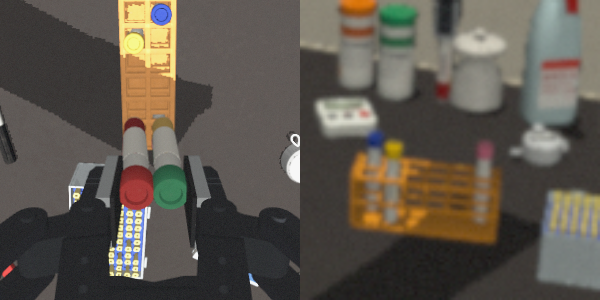

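Both tubes hang straight in the grasp and the singles are undisturbed. Next I estimate the hinge and lean from the tab path.

Run:
```python
from h import *
from scipy.optimize import least_squares
P=np.array([[.5181,.1987,.1057],[.5007,.2104,.0958],[.4864,.2196,.0794],[.476,.2263,.0505],[.4758,.2264,.0407],[.4764,.2261,.033],[.4778,.225,.0241]])
q=np.c_[P@H,P[:,2]+.019]
for Rf in (None,.064,.067):
    f=lambda p:np.hypot(q[:,0]-p[0],q[:,1]-p[1])-(Rf or p[2])
    s=least_squares(f,[.33,.06,.064][:2 if Rf else 3]); c=s.x
    al=np.arctan2(c[0]-q[:,0],q[:,1]-c[1]); print(Rf,c.round(4),(f(s.x)*1e3).round(1),al.round(3),"L",(2.21-al[-1]).round(3))
hs=np.array([[.5294,.1902,.0589],[.5296,.1885,.0632],[.5271,.1921,.0612],[.529,.1902,.0606],[.5291,.1935,.0587]])
S=np.array([[.5468,.1838,.0886],[.5493,.1829,.0875],[.540,.1837,.0896],[.5401,.1845,.0856],[.548,.185,.0892],[.5407,.1794,.0939],[.5398,.1808,.0925],[.5381,.18,.0938],[.5487,.1853,.0898]])
T=np.array([[.4738,.2246,.0481],[.474,.2276,.0456]])
for n,a in(("hinge",hs),("seat",S),("tab",T)):
    m=a.mean(0); print(n,m.round(4),"h,y,z",(m@H).round(4),(m@Y).round(4),m[2].round(4))
```

```text
None [0.3352 0.0599 0.0666] [ 0.2 -0.3 -0.2  0.5  0.1 -0.1 -0.2] [0.243 0.593 0.951 1.427 1.573 1.69  1.826] L 0.384
0.064 [0.3326 0.0613] [ 0.8 -0.4 -0.6  0.3  0.   0.   0.2] [0.209 0.572 0.946 1.444 1.597 1.717 1.859] L 0.351
0.067 [0.3357 0.0596] [ 0.1 -0.3 -0.1  0.6  0.1 -0.2 -0.3] [0.248 0.597 0.952 1.424 1.57  1.685 1.821] L 0.389
hinge [0.5288 0.1909 0.0605] h,y,z 0.3324 0.4535 0.0605
seat [0.5435 0.1828 0.0901] h,y,z 0.3491 0.455 0.0901
tab [0.4739 0.2261 0.0468] h,y,z 0.2672 0.4521 0.0468
```

```bash
python3 -m crank '[[0.8,[0.5,2,2],[0,0,0.107]],[0.8,[1,3.2,2],[0,0,0.107]],[0.8,[1.2,3.4,1.5],[0,0,0.107]],[0.8,[1.2,3.4,0],[0,0,0.107]],[0.8,[1.2,3.4,0],[0,0,0.107]],[0.8,[1.2,3.4,0],[0,0,0.107]],[0.8,[1.2,3.4,0],[0,0,0.11]],[0.8,[1.2,3.4,0],[0.063,0.093,0]],[0.8,[0.7,0.2,0],[0.063,0.093,0]],[0.8,[0,0,0],[0.063,0.093,0]],[0.8,[0,0,0],[0.063,0.093,0]],[0.8,[0,0,0],[0,0,0]]]'
python3 - <<'E'
from h import *
o=st(); print(R.from_quat(o["ee_rot"]).as_matrix().round(3))
b=viewer.camera("wrist"); cv2.imwrite("pics/w9.png",cv2.cvtColor(cv2.resize(b["frame"][60:360,170:570],(800,600)),cv2.COLOR_RGB2BGR))
np.savez("w9.npz",**{k:np.array(b[k]) for k in("intrinsics","k1","cam_to_world")})
print(np.array(b["cam_to_world"])[:3,3])
marks(b,["cradle_seat","bail_hinge","bail_tab","pair_a_mid","pair_b_mid"])
E
```

```text
clock: 13.55
position: [0.6315, 0.1192, 0.2457]
ee_rot: [-0.18, 0.686, 0.464, 0.531]
ft_force: [-0.4, -1.4, -2.4]
grip_width: 0.328
13.55 [0.6315 0.1192 0.2457] [-0.1798  0.6865  0.4635  0.5307] [-0.4 -1.4 -2.4] 0.328
[[-0.372 -0.739  0.562]
 [ 0.245  0.506  0.827]
 [-0.895  0.446 -0.007]]
[0.62697914 0.12390668 0.40934656]
cradle_seat 0.76 [0.5457 0.1806 0.0886]
bail_tab 0.69 [0.4756 0.2272 0.0486]
pair_a_mid 0.67 [0.6209 0.1159 0.2255]
pair_b_mid 0.64 [0.6266 0.1307 0.2268]
pair_b_mid 0.31 [ 7.085e-01  3.190e-02 -2.000e-04]
```

View pics/w9.png

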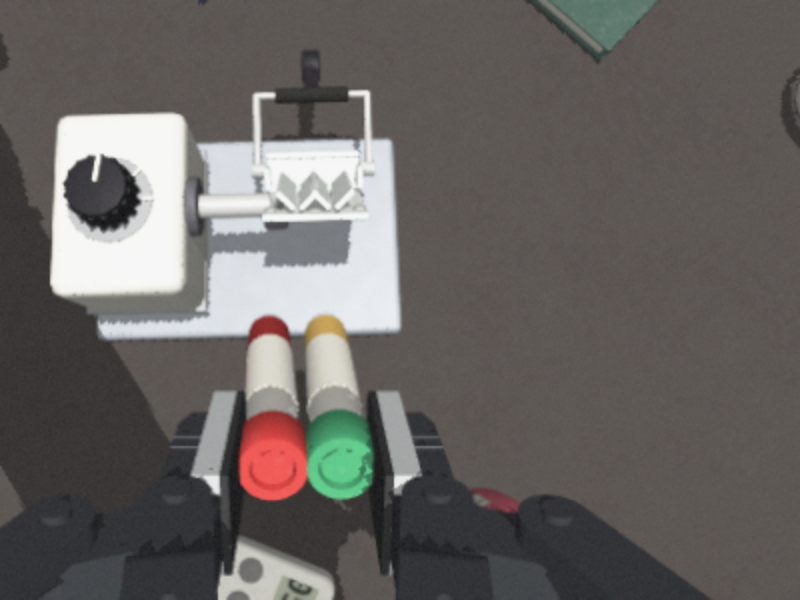

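Run:
```python
from h import *
b=dict(np.load("w9.npz")); b["k1"]=float(b["k1"])
def p(u,v,z): r=ray(b,(170+u/2,60+v/2),z); return np.round([r@H,r@Y,z],4)
for n,u,v,z in [("postL",260,170,.06),("postR",368,168,.06),("crossbar",312,95,.052),("tab",311,66,.047),("plTopL",265,215,.11),("plTopR",366,214,.11),("ridge",315,178,.11),("frontL",265,155,.055),("frontR",360,153,.055),("dialtop",100,185,.1185),("shaft",235,206,.085)]: print(n,p(u,v,z))
for z in (.09,.1,.12): print(z,p(315,214,z))
o=telemetry.get_obs(); t=np.array(o["position"]); print("tcp",t@H,t@Y,t[2])
```

```text
postL [0.3352 0.4267 0.06  ]
postR [0.3345 0.484  0.06  ]
crossbar [0.2895 0.4546 0.052 ]
tab [0.2697 0.4541 0.047 ]
plTopL [0.3729 0.4328 0.11  ]
plTopR [0.3727 0.4782 0.11  ]
ridge [0.3558 0.4554 0.11  ]
frontL [0.3252 0.4289 0.055 ]
frontR [0.3244 0.4803 0.055 ]
dialtop [0.3608 0.36   0.1185]
shaft [0.3618 0.4164 0.085 ]
0.09 [0.3674 0.4554 0.09  ]
0.1 [0.37   0.4554 0.1   ]
0.12 [0.3752 0.4552 0.12  ]
tcp 0.45477888349693457 0.4553444043236639 0.25382404419338367
```

The view shows the bail wide open at the front (crossbar at (312,95)). The groove centre line is y≈0.4554, matching the tubes. Next I move to a stand-off in front of and above the grooves.

```bash
python3 -m crank '[[0.8,[-1.9,1.27,-1.8],[0,0,0]],[0.8,[-1.9,1.27,-1.8],[0,0,0]],[0.8,[-1.9,1.27,-1.8],[0,0,0]],[0.8,[-1.9,1.27,-1.8],[0,0,0]],[0.8,[-1.86,1.28,-1.8],[0,0,0]],[0.8,[0,0,0],[0,0,0]],[0.8,[0,0,0],[0,0,0]],[0.8,[0,0,0],[0,0,0]]]'
cat >> h.py <<'E'
def fr(sh=.348,sz=.0885,L=.45):
    o=telemetry.get_obs(); t=np.array(o["position"]); F=np.array(o["ft_force"]); X=R.from_quat(o["ee_rot"]).as_matrix()
    zc=np.sin(L)*H+[0,0,np.cos(L)]; xc=np.cos(L)*H-[0,0,np.sin(L)]
    d=t-(H*sh+Y*.4554+[0,0,sz])-.0235*zc
    print(round(o["clock"],2),"rel seat mm x,y,z",np.round([d@xc*1e3,d@Y*1e3,d@zc*1e3],1),"F x,y,z",np.round([F@xc,F@Y,F@zc],1),"tilt",round(np.arctan2(-X[:,0]@H,-X[2,0]),3),"yawerr",np.round([X[:,2]@H,X[2,2]],3),"grip",round(o["grip_width"],3))
    print("per cm: xc",xc.round(3),"zc",zc.round(3))
E
python3 -c "
from h import *
fr();b=viewer.camera('wrist');marks(b,['cradle_seat','pair_a_mid','pair_b_mid'])"
```

```text
clock: 14.52
position: [0.5375, 0.1869, 0.1639]
ee_rot: [-0.186, 0.681, 0.464, 0.536]
ft_force: [0.3, 0.3, 0.4]
grip_width: 0.329
14.52 rel seat mm x,y,z [-38.5  -0.5  41.7] F x,y,z [-0.1  0.4  0.4] tilt 0.447 yawerr [-0.002  0.004] grip 0.329
per cm: xc [ 0.747 -0.502 -0.435] zc [ 0.361 -0.243  0.9  ]
cradle_seat 0.63 [0.5463 0.1835 0.0893]
cradle_seat 0.53 [0.3426 0.2686 0.0033]
pair_a_mid 0.93 [0.5262 0.1833 0.1444]
pair_b_mid 0.74 [0.3429 0.2701 0.0027]
pair_b_mid 0.73 [0.5348 0.2001 0.1438]
```

```bash
python3 -m crank '[[0.8,[-0.6,0.4,-1.5],[0,0,0]],[0.8,[-0.6,0.4,-1.5],[0,0,0]],[0.8,[0.75,-0.5,-0.44],[0,0,0]],[0.8,[0.75,-0.5,-0.44],[0,0,0]],[0.8,[0,0,0],[0,0,0]]]'
python3 -c "from h import *;fr()"
python3 -m crank '[[0.8,[0.3,-0.2,-0.17],[0,0,0]],[0.8,[0.3,-0.2,-0.17],[0,0,0]],[0.8,[0,0,0],[0,0,0]]]'
python3 -c "from h import *;fr()"
```

```text
clock: 15.13
position: [0.5418, 0.1823, 0.1229]
ee_rot: [-0.185, 0.682, 0.462, 0.535]
ft_force: [-0.6, -0.9, 0.5]
grip_width: 0.329
15.13 rel seat mm x,y,z [-15.1  -1.9   7.5] F x,y,z [-0.2 -1.1  0.5] tilt 0.448 yawerr [0.002 0.001] grip 0.329
per cm: xc [ 0.747 -0.502 -0.435] zc [ 0.361 -0.243  0.9  ]
clock: 15.38
position: [0.5469, 0.1797, 0.1202]
ee_rot: [-0.185, 0.682, 0.463, 0.535]
ft_force: [0.0, -0.7, -0.6]
grip_width: 0.327
15.38 rel seat mm x,y,z [-8.8 -1.2  7.4] F x,y,z [ 0.6 -0.5 -0.4] tilt 0.449 yawerr [0.    0.002] grip 0.327
per cm: xc [ 0.747 -0.502 -0.435] zc [ 0.361 -0.243  0.9  ]
```

```bash
python3 -m crank '[[0.8,[0.36,-0.12,-0.17],[0,0,0]],[0.8,[0,0,0],[0,0,0]]]'
python3 -c "from h import *;fr()"
python3 -m crank '[[0.8,[0.22,-0.15,-0.13],[0,0,0]],[0.8,[0,0,0],[0,0,0]]]'
python3 -c "from h import *;fr()"
```

```text
clock: 15.55
position: [0.5502, 0.1791, 0.1184]
ee_rot: [-0.185, 0.682, 0.464, 0.535]
ft_force: [0.6, 0.0, -1.1]
grip_width: 0.331
15.55 rel seat mm x,y,z [-5.3  0.1  7.1] F x,y,z [ 0.9  0.4 -0.7] tilt 0.449 yawerr [-0.     0.002] grip 0.331
per cm: xc [ 0.747 -0.502 -0.435] zc [ 0.361 -0.243  0.9  ]
clock: 15.72
position: [0.5521, 0.1777, 0.117]
ee_rot: [-0.185, 0.682, 0.464, 0.535]
ft_force: [-0.3, -0.4, -0.5]
grip_width: 0.324
15.72 rel seat mm x,y,z [-2.5  0.   7. ] F x,y,z [ 0.2 -0.5 -0.5] tilt 0.449 yawerr [-0.001  0.002] grip 0.324
per cm: xc [ 0.747 -0.502 -0.435] zc [ 0.361 -0.243  0.9  ]
```

```bash
for i in 1 2; do :; done; python3 -m crank '[[0.8,[0.22,-0.15,-0.13],[0,0,0]],[0.8,[0,0,0],[0,0,0]]]'
python3 -c "from h import *;fr()"
python3 -m crank '[[0.8,[0.15,-0.1,-0.09],[0,0,0]],[0.8,[0,0,0],[0,0,0]]]'
python3 -c "from h import *;fr()"
python3 -m crank '[[0.8,[0.15,-0.1,-0.09],[0,0,0]],[0.8,[0,0,0],[0,0,0]]]'
python3 -c "from h import *;fr()"
```

```text
clock: 15.88
position: [0.5543, 0.1765, 0.1158]
ee_rot: [-0.185, 0.682, 0.464, 0.535]
ft_force: [0.0, 1.3, 1.1]
grip_width: 0.327
15.88 rel seat mm x,y,z [0.3 0.2 7. ] F x,y,z [-1.1  1.1  0.7] tilt 0.45 yawerr [-0.001  0.003] grip 0.327
per cm: xc [ 0.747 -0.502 -0.435] zc [ 0.361 -0.243  0.9  ]
clock: 16.05
position: [0.5554, 0.1758, 0.1152]
ee_rot: [-0.185, 0.682, 0.464, 0.534]
ft_force: [-1.9, 2.5, 2.7]
grip_width: 0.33
16.05 rel seat mm x,y,z [1.7 0.3 6.9] F x,y,z [-3.8  1.   1.1] tilt 0.451 yawerr [-0.001  0.002] grip 0.33
per cm: xc [ 0.747 -0.502 -0.435] zc [ 0.361 -0.243  0.9  ]
clock: 16.22
position: [0.5564, 0.1751, 0.1145]
ee_rot: [-0.185, 0.682, 0.465, 0.534]
ft_force: [-5.2, 2.5, 5.3]
grip_width: 0.329
16.22 rel seat mm x,y,z [3.1 0.3 6.9] F x,y,z [-7.5 -0.8  2.3] tilt 0.452 yawerr [-0.002  0.002] grip 0.329
per cm: xc [ 0.747 -0.502 -0.435] zc [ 0.361 -0.243  0.9  ]
```

```bash
python3 -m crank '[[0.8,[-0.22,0.15,-0.32],[0,0,0]],[0.8,[0,0,0],[0,0,0]]]'
python3 -c "from h import *;fr()"
python3 -m crank '[[0.8,[-0.07,0.05,-0.18],[0,0,0]],[0.8,[0,0,0],[0,0,0]]]'
python3 -c "from h import *;fr()"
python3 -m crank '[[0.8,[-0.07,0.05,-0.18],[0,0,0]],[0.8,[0,0,0],[0,0,0]]]'
python3 -c "from h import *;fr()"
```

```text
clock: 16.38
position: [0.5542, 0.1765, 0.1111]
ee_rot: [-0.185, 0.682, 0.464, 0.534]
ft_force: [-3.7, 2.8, 4.1]
grip_width: 0.328
16.38 rel seat mm x,y,z [2.2 0.2 2.7] F x,y,z [-5.9  0.3  1.7] tilt 0.451 yawerr [-0.001  0.002] grip 0.328
per cm: xc [ 0.747 -0.502 -0.435] zc [ 0.361 -0.243  0.9  ]
clock: 16.55
position: [0.5543, 0.1765, 0.1105]
ee_rot: [-0.185, 0.681, 0.464, 0.535]
ft_force: [-3.8, 0.3, 11.9]
grip_width: 0.328
16.55 rel seat mm x,y,z [2.6 0.3 2.2] F x,y,z [-8.2 -1.9  9.3] tilt 0.45 yawerr [-0.001  0.003] grip 0.328
per cm: xc [ 0.747 -0.502 -0.435] zc [ 0.361 -0.243  0.9  ]
clock: 16.72
position: [0.5545, 0.1765, 0.1102]
ee_rot: [-0.185, 0.681, 0.464, 0.536]
ft_force: [-3.2, -2.8, 21.3]
grip_width: 0.33
16.72 rel seat mm x,y,z [2.8 0.4 1.9] F x,y,z [-10.2  -4.1  18.7] tilt 0.448 yawerr [-0.     0.005] grip 0.33
per cm: xc [ 0.747 -0.502 -0.435] zc [ 0.361 -0.243  0.9  ]
```

```bash
python3 -m crank '[[0.8,[0.05,-0.03,0.13],[0,0,0]],[0.6,[0,0,0],[0,0,0]],[0.5,[0,0,0],[0,0,0]],[0.45,[0,0,0],[0,0,0]],[0.45,[0,0,0],[0,0,0]],[0.45,[0.36,-0.24,0.9],[0,0,0]],[0.45,[0.72,-0.49,1.8],[0,0,0]],[0.45,[1.1,-0.73,2.7],[0,0,0]],[0.45,[1.1,-0.73,2.7],[0,0,0]],[0.45,[1.1,-0.73,2.7],[0,0,0]],[0.45,[0,0,0],[0,0,0]]]'
python3 - <<'E'
from h import *
fr()
b=viewer.camera("wrist"); cv2.imwrite("pics/w10.png",cv2.cvtColor(cv2.resize(b["frame"][60:360,170:570],(800,600)),cv2.COLOR_RGB2BGR))
np.savez("w10.npz",**{k:np.array(b[k]) for k in("intrinsics","k1","cam_to_world")})
marks(b,["cradle_seat","bail_tab","pair_a_mid","pair_b_mid"])
E
```

```text
clock: 17.63
position: [0.6012, 0.145, 0.2223]
ee_rot: [-0.186, 0.68, 0.462, 0.538]
ft_force: [0.6, -0.7, 0.3]
grip_width: 0.546
17.63 rel seat mm x,y,z [  4.8   0.3 127.4] F x,y,z [ 0.7 -0.2  0.7] tilt 0.442 yawerr [0.002 0.006] grip 0.546
per cm: xc [ 0.747 -0.502 -0.435] zc [ 0.361 -0.243  0.9  ]
cradle_seat 0.59 [0.5487 0.181  0.0905]
bail_tab 0.94 [0.4737 0.2246 0.049 ]
bail_tab 0.72 [ 0.408  -0.0119  0.0142]
bail_tab 0.58 [ 0.5334 -0.0707  0.0469]
pair_a_mid 0.95 [0.5385 0.175  0.0922]
pair_b_mid 0.75 [0.546  0.1898 0.0918]
```

View pics/w10.png

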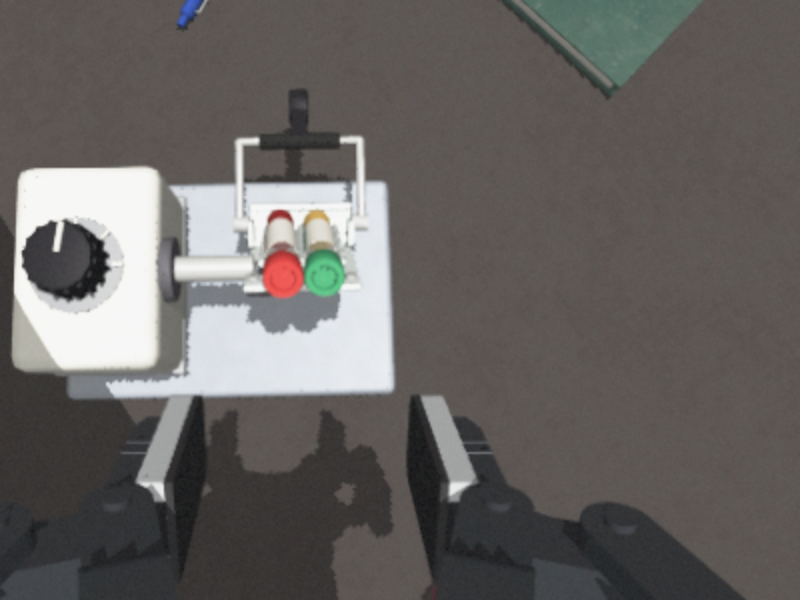

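Both tubes sit side by side in the grooves: caps at (283,272) and (323,272), feet on the rest, bail still open. I go back to the tab with a vertical tool.

```bash
python3 -m crank '[[0.5,[-2.5,1.65,1],[-0.063,-0.093,0]],[0.55,[-3.3,2.2,0],[-0.063,-0.093,0]],[0.6,[-3.4,2.25,0],[-0.063,-0.093,0]],[0.6,[-3.4,2.25,0],[-0.06,-0.09,0]],[0.6,[0,0,-3.5],[0,0,0]],[0.6,[0,0,-3.5],[0,0,0]],[0.6,[0,0,-3.5],[0,0,0]],[0.6,[0,0,-2],[0,0,0]],[0.6,[0,0,0],[0,0,0]],[0.6,[0,0,0],[0,0,0]]]'
python3 - <<'E'
from h import *
fr(); axes([.4746,.2286,.025])
b=viewer.camera("wrist"); marks(b,["bail_tab"])
E
```

```text
clock: 18.72
position: [0.4721, 0.2297, 0.1009]
ee_rot: [-0.33, 0.626, 0.335, 0.622]
ft_force: [0.6, 0.9, 0.7]
grip_width: 0.4
18.72 rel seat mm x,y,z [-81.4  -1.4 -49. ] F x,y,z [-0.3  1.1  0.6] tilt 0.009 yawerr [-0.001 -0.002] grip 0.4
per cm: xc [ 0.747 -0.502 -0.435] zc [ 0.361 -0.243  0.9  ]
18.7167 [0.4721 0.2297 0.1009] [-0.3303  0.6261  0.3354  0.6216] [0.6 0.9 0.7] 0.4
to [0.4746 0.2286 0.025 ] cm [ 0.25 -0.11 -7.59] along H/Y [0.27 0.05]
bail_tab 0.75 [0.4734 0.2252 0.0475]
```

```bash
python3 -m crank '[[0.6,[0.22,-0.15,-2.5],[0,0,0]],[0.6,[0,0,-3],[0,0,0]],[0.6,[0,0,-2.1],[0,0,0]],[0.6,[0,0,0],[0,0,0]],[0.95,[0,0,0],[0,0,0]],[0.95,[0,0,0],[0,0,0]],[0.95,[0,0,0],[0,0,0]],[0.95,[0,0,0],[0,0,0]]]' 30
python3 - <<'E'
import numpy as np
a=np.linspace(1.8,0.08,15);h=-70.5*np.sin(a);z=70.5*np.cos(a)
for i in range(14): d=(h[i+1]-h[i])/10; print(round(a[i+1],2),np.round([.83*d,-.558*d,(z[i+1]-z[i])/10],2).tolist())
E
```

```text
clock: 19.48
position: [0.4753, 0.2274, 0.0271]
ee_rot: [-0.33, 0.626, 0.335, 0.622]
ft_force: [-3.2, -6.6, 0.8]
grip_width: 0.105
1.68 [-0.12, 0.08, 0.85]
1.55 [-0.03, 0.02, 0.86]
1.43 [0.06, -0.04, 0.86]
1.31 [0.14, -0.1, 0.85]
1.19 [0.23, -0.15, 0.82]
1.06 [0.31, -0.21, 0.78]
0.94 [0.39, -0.26, 0.73]
0.82 [0.46, -0.31, 0.67]
0.69 [0.52, -0.35, 0.59]
0.57 [0.58, -0.39, 0.51]
0.45 [0.63, -0.42, 0.42]
0.33 [0.67, -0.45, 0.33]
0.2 [0.69, -0.47, 0.23]
0.08 [0.71, -0.48, 0.12]
```

```bash
python3 -m crank '[[0.95,[-0.15,0,0.83],[0,0,0]],[0.95,[-0.02,0.01,0.84],[0,0,0]],[0.95,[0.07,-0.05,0.84],[0,0,0]],[0.95,[0.16,-0.11,0.82],[0,0,0]],[0.95,[0.24,-0.16,0.79],[0,0,0]],[0.95,[0,0,0],[0,0,0]]]'
python3 -m crank '[[0.95,[0.32,-0.21,0.75],[0,0,0]],[0.95,[0.39,-0.26,0.7],[0,0,0]],[0.95,[0.46,-0.31,0.64],[0,0,0]],[0.95,[0,0,0],[0,0,0]]]'
```

```text
clock: 19.98
position: [0.4795, 0.2245, 0.0695]
ee_rot: [-0.33, 0.625, 0.335, 0.624]
ft_force: [-0.4, -6.0, -2.9]
grip_width: 0.107
clock: 20.32
position: [0.491, 0.217, 0.0896]
ee_rot: [-0.329, 0.625, 0.335, 0.623]
ft_force: [-4.6, -4.5, 0.1]
grip_width: 0.11
```

```bash
python3 -m crank '[[0.95,[0.5,-0.4,0.57],[0,0,0]],[0.95,[0.56,-0.38,0.47],[0,0,0]],[0.95,[0.6,-0.41,0.38],[0,0,0]],[0.95,[0,0,0],[0,0,0]]]'
python3 -m crank '[[0.95,[0.63,-0.43,0.29],[0,0,0]],[0.95,[0,0,0],[0,0,0]]]'
```

```text
clock: 20.65
position: [0.5081, 0.2055, 0.1031]
ee_rot: [-0.33, 0.625, 0.335, 0.623]
ft_force: [-3.3, -0.2, 0.2]
grip_width: 0.11
clock: 20.82
position: [0.5139, 0.2016, 0.1054]
ee_rot: [-0.33, 0.625, 0.335, 0.623]
ft_force: [-1.1, 2.2, -0.8]
grip_width: 0.106
```

```bash
python3 -m crank '[[0.95,[0.33,-0.22,0.11],[0,0,0]],[0.95,[0.33,-0.22,0.09],[0,0,0]],[0.95,[0,0,0],[0,0,0]]]'
python3 -m crank '[[0.95,[0.33,-0.22,0.06],[0,0,0]],[0.95,[0,0,0],[0,0,0]]]'
python3 -m crank '[[0.95,[0.25,-0.17,0.03],[0,0,0]],[0.95,[0,0,0],[0,0,0]]]'
```

```text
clock: 21.07
position: [0.5202, 0.1973, 0.1071]
ee_rot: [-0.33, 0.625, 0.335, 0.623]
ft_force: [-0.9, 3.4, -1.2]
grip_width: 0.108
clock: 21.23
position: [0.5234, 0.1951, 0.1076]
ee_rot: [-0.33, 0.625, 0.335, 0.623]
ft_force: [0.2, 3.8, -3.0]
grip_width: 0.105
clock: 21.4
position: [0.5257, 0.1935, 0.1079]
ee_rot: [-0.33, 0.625, 0.336, 0.623]
ft_force: [-0.8, 5.2, -3.9]
grip_width: 0.102
```

```bash
python3 -m crank '[[0.95,[0.2,-0.13,0.01],[0,0,0]],[0.95,[0,0,0],[0,0,0]]]'
python3 -m crank '[[0.95,[0.2,-0.13,0.01],[0,0,0]],[0.95,[0,0,0],[0,0,0]]]'
python3 -m crank '[[0.95,[0.15,-0.1,0],[0,0,0]],[0.95,[0,0,0],[0,0,0]]]'
```

```text
clock: 21.57
position: [0.5277, 0.1923, 0.108]
ee_rot: [-0.33, 0.625, 0.336, 0.623]
ft_force: [0.1, 4.2, -2.9]
grip_width: 0.112
clock: 21.73
position: [0.5296, 0.191, 0.108]
ee_rot: [-0.33, 0.625, 0.336, 0.623]
ft_force: [0.8, 5.5, -4.5]
grip_width: 0.108
clock: 21.9
position: [0.5308, 0.1903, 0.108]
ee_rot: [-0.33, 0.625, 0.336, 0.623]
ft_force: [-2.3, 6.1, -2.3]
grip_width: 0.111
```

```bash
python3 -m crank '[[0.95,[0.15,-0.1,0],[0,0,0]],[0.95,[0,0,0],[0,0,0]]]'
python3 -m crank '[[0.95,[0.1,-0.07,0],[0,0,0]],[0.95,[0,0,0],[0,0,0]]]'
python3 - <<'E'
from h import *
b=viewer.camera("scene"); marks(b,["bail_tab","cradle_seat","bail_hinge","pair_a_mid","pair_b_mid"],n=2)
E
```

```text
clock: 22.07
position: [0.5315, 0.1899, 0.108]
ee_rot: [-0.33, 0.625, 0.336, 0.622]
ft_force: [-6.2, 6.9, 0.5]
grip_width: 0.11
clock: 22.23
position: [0.5318, 0.1898, 0.1079]
ee_rot: [-0.33, 0.625, 0.337, 0.622]
ft_force: [-8.6, 8.4, 1.7]
grip_width: 0.109
bail_tab 0.6 [0.5257 0.1903 0.12  ]
cradle_seat 0.53 [ 0.7026 -0.3321 -0.0048]
cradle_seat 0.43 [0.5406 0.1779 0.0908]
bail_hinge 0.73 [ 0.5351 -0.1238  0.0054]
bail_hinge 0.61 [0.5309 0.1884 0.0602]
pair_a_mid 0.69 [0.5408 0.1783 0.0907]
pair_b_mid 0.55 [0.5507 0.1853 0.0899]
```

The bail is down on both tubes: contact at about 12 N with motion stopped at the expected angle. I release, lift and look at the dial.

```bash
python3 -m crank '[[0.7,[0,0,0],[0,0,0]],[0.6,[0,0,0],[0,0,0]],[0.6,[0,0,0],[0,0,0]],[0.6,[0,0,1],[0,0,0]],[0.5,[0,0,3],[0,0,0]],[0.4,[-0.2,-0.5,3],[0,0,0.1]],[0.4,[-0.7,-2.3,2],[0,0,0.1]],[0.4,[-1,-3.2,0],[0,0,0.1]],[0.4,[-1.2,-3.2,0],[0,0,0.1]],[0.4,[0,0,0],[0,0,0.1]],[0.4,[0,0,0],[0,0,0]],[0.4,[0,0,0],[0,0,0]]]'
python3 - <<'E'
from h import *
o=st(); print(np.round(o["joint_pos"],3))
b=viewer.camera("wrist"); save(b,"w11.png"); np.savez("w11.npz",**{k:np.array(b[k]) for k in("intrinsics","k1","cam_to_world")})
marks(b,["dial_grip","bail_tab","pair_a_mid","pair_b_mid"])
axes([.5004,.0975,.099])
E
```

```text
clock: 23.53
position: [0.5027, 0.0958, 0.1988]
ee_rot: [-0.474, 0.525, 0.478, 0.522]
ft_force: [-0.8, 0.5, -0.0]
grip_width: 0.599
23.5333 [0.5027 0.0958 0.1988] [-0.4736  0.5245  0.478   0.5217] [-0.8  0.5 -0. ] 0.599
[-0.683  0.104  0.438  1.818 -0.05   1.237  1.246]
dial_grip 0.73 [ 0.5372 -0.1262  0.001 ]
dial_grip 0.65 [0.4951 0.0932 0.1094]
bail_tab 0.83 [0.53   0.19   0.1211]
pair_a_mid 0.79 [0.5394 0.1745 0.0918]
pair_a_mid 0.63 [ 0.5351 -0.0722  0.0486]
pair_a_mid 0.32 [0.5476 0.19   0.0927]
pair_b_mid 0.83 [0.5484 0.1896 0.0921]
23.7833 [0.5024 0.0965 0.1978] [-0.4744  0.5244  0.4789  0.5203] [ 0.  -0.2  0.7] 0.599
to [0.5004 0.0975 0.099 ] cm [-0.2   0.1  -9.88] along H/Y [-0.22 -0.03]
```

Run:
```python
from h import *
b=dict(np.load("w10.npz")); b["k1"]=float(b["k1"])
print("w10",ray(b,(170+60/2,60+258/2),.1185).round(4))
b=dict(np.load("w11.npz")); b["k1"]=float(b["k1"]); im=cv2.imread("pics/w11.png")
M=b["cam_to_world"]; 
def proj(p):
    c=M[:3,:3].T@(np.array(p)-M[:3,3]); return cv2.projectPoints(np.array([[c[0],-c[1],-c[2]]]),np.zeros(3),np.zeros(3),b["intrinsics"],np.array([b["k1"],0,0,0.]))[0].ravel()
c=proj([.5004,.0975,.1185]); print("pred px",c)
x,y=int(c[0]),int(c[1]); cr=im[y-50:y+50,x-50:x+50].max(2)
n,lab,s,cen=cv2.connectedComponentsWithStats((cr<60).astype(np.uint8))
for i in range(1,n):
    if s[i,4]>150: u=cen[i]+[x-50,y-50]; print(s[i],u.round(1),ray(b,u,.1185).round(4),ray(b,u,.107).round(4))
```

```text
w10 [0.5003 0.0962 0.1185]
pred px [325.41712443 209.97626837]
[  0   0  17  34 189] [280.1 169.8] [0.4695 0.0701 0.1185] [0.4717 0.0684 0.107 ]
[  26   20   43   47 1457] [321.7 202.4] [0.4947 0.0954 0.1185] [0.4983 0.0951 0.107 ]
```

```bash
python3 -m crank '[[0.4,[-0.4,0,-3.3],[0,0,0]],[0.4,[0,0,-3.3],[0,0,0]],[0.4,[0,0,-3.1],[0,0,0]],[0.4,[0,0,0],[0,0,0]],[0.6,[0,0,0],[0,0,0]],[0.75,[0,0,0],[0,0,0]],[0.75,[0,0,0],[0,0,0]],[0.75,[0,0,0],[0,0,0]]]' 30
```

```text
clock: 24.45
position: [0.4992, 0.0957, 0.1026]
ee_rot: [-0.475, 0.524, 0.479, 0.521]
ft_force: [-1.6, -3.5, 5.5]
grip_width: 0.327
```

```bash
python3 -m crank '[[0.8,[0,0,0],[0,0,-0.1]],[0.8,[0,0,0],[0,0,-0.1]],[0.8,[0,0,0],[0,0,-0.1]],[0.8,[0,0,0],[0,0,-0.1]],[0.8,[0,0,0],[0,0,0]]]' 40
python3 -m crank '[[0.8,[0,0,0],[0,0,-0.1]],[0.8,[0,0,0],[0,0,-0.1]],[0.8,[0,0,0],[0,0,-0.1]],[0.8,[0,0,0],[0,0,-0.1]],[0.8,[0,0,0],[0,0,-0.1]],[0.8,[0,0,0],[0,0,-0.1]],[0.8,[0,0,0],[0,0,-0.1]],[0.8,[0,0,0],[0,0,-0.1]],[0.8,[0,0,0],[0,0,0]]]' 40
python3 -c "
from h import *
o=st();print(o['torque'],o['joint_pos'][6])"
```

```text
clock: 24.87
position: [0.4989, 0.0949, 0.1026]
ee_rot: [-0.359, 0.609, 0.364, 0.607]
ft_force: [-4.4, -6.0, 8.1]
grip_width: 0.323
clock: 25.62
position: [0.4976, 0.0937, 0.1024]
ee_rot: [-0.093, 0.702, 0.098, 0.7]
ft_force: [-12.9, -10.6, 17.5]
grip_width: 0.32
25.6167 [0.4976 0.0937 0.1024] [-0.0929  0.7017  0.0983  0.6995] [-12.9 -10.6  17.5] 0.32
[-2.31570284  2.74803747  0.07403313] 0.12164203832350394
```

```bash
python3 -m crank '[[0.8,[-0.1,-0.1,0.1],[0,0,-0.1]],[0.8,[0,0,0],[0,0,-0.1]],[0.8,[0,0,0],[0,0,-0.1]],[0.8,[0,0,0],[0,0,0]]]' 40
python3 -c "
from h import *
o=st();print(o['torque'],o['joint_pos'][6])"
python3 -m crank '[[0.8,[0,0,0],[0,0,-0.06]],[0.8,[0,0,0],[0,0,0]]]' 40
python3 -c "
from h import *
o=st();print(o['torque'],o['joint_pos'][6])"
python3 -m crank '[[0.8,[0,0,0],[0,0,-0.06]],[0.8,[0,0,0],[0,0,0]]]' 40
python3 -c "
from h import *
o=st();print(o['torque'],o['joint_pos'][6])"
```

```text
clock: 25.95
position: [0.4968, 0.0947, 0.1027]
ee_rot: [0.013, 0.707, -0.006, 0.707]
ft_force: [-6.5, -3.8, 3.4]
grip_width: 0.324
25.95 [0.4968 0.0947 0.1027] [ 0.0127  0.7072 -0.0064  0.7069] [-6.5 -3.8  3.4] 0.324
[-0.55178138  1.31224103 -0.01754574] -0.1710803042431668
clock: 26.12
position: [0.4967, 0.0947, 0.1027]
ee_rot: [0.032, 0.707, -0.026, 0.706]
ft_force: [-6.3, -3.1, 2.8]
grip_width: 0.32
26.1167 [0.4967 0.0947 0.1027] [ 0.0322  0.7066 -0.0262  0.7064] [-6.3 -3.1  2.8] 0.32
[-0.7384953   1.29199456  0.84798599] -0.22588759416857696
clock: 26.28
position: [0.4965, 0.0939, 0.1026]
ee_rot: [0.053, 0.706, -0.048, 0.705]
ft_force: [-7.0, -5.8, 5.4]
grip_width: 0.319
26.2833 [0.4965 0.0939 0.1026] [ 0.0532  0.7056 -0.048   0.705 ] [-7.  -5.8  5.4] 0.319
[-1.30564857  1.72250687  0.7296664 ] -0.2843838731264601
```

Yaw torque rose from about 0 to 0.85 N m at 1.56 rad and then slipped, so the dial is at its stop. I release, lift clear and check.

```bash
python3 -m crank '[[0.7,[0,0,0],[0,0,0]],[0.4,[0,0,0],[0,0,0]],[0.4,[0,0,0],[0,0,0]],[0.4,[0,0,1.5],[0,0,0]],[0.4,[0,0,3],[0,0,0.1]],[0.4,[-0.5,0,3.5],[0,0,0.12]],[0.4,[-1,0,3.5],[0,0,0.12]],[0.4,[-1,1,2],[0,0,0.12]],[0.4,[0,2,0],[0,0,0.12]],[0.4,[0,2,0],[0,0,0.12]],[0.4,[0,0,0],[0,0,0]],[0.4,[0,0,0],[0,0,0]]]'
python3 - <<'E'
from h import *
st()
b=viewer.camera("wrist"); a=viewer.camera("top"); s=viewer.camera("scene")
g=np.vstack([cv2.resize(b["frame"],(640,400))[:, :],np.hstack([cv2.resize(a["frame"][150:260,200:360],(320,200)),cv2.resize(s["frame"][170:290,240:432],(320,200))])])
cv2.imwrite("pics/fin.png",cv2.cvtColor(g,cv2.COLOR_RGB2BGR))
marks(b,["cradle_seat","bail_tab","dial_grip","pair_a_mid","pair_b_mid"],n=2)
marks(s,["bail_tab","single_0_mid"])
E
```

```text
clock: 27.28
position: [0.4725, 0.1459, 0.2375]
ee_rot: [-0.193, 0.68, 0.199, 0.679]
ft_force: [0.6, -1.0, -0.1]
grip_width: 0.6
27.2833 [0.4725 0.1459 0.2375] [-0.1926  0.6797  0.1987  0.6793] [ 0.6 -1.  -0.1] 0.6
cradle_seat 0.91 [0.5489 0.1858 0.0901]
bail_tab 0.7 [0.5315 0.1919 0.119 ]
bail_tab 0.63 [ 0.4052 -0.0134  0.015 ]
dial_grip 0.74 [0.4929 0.0915 0.1094]
dial_grip 0.71 [ 0.539  -0.1281  0.0014]
pair_a_mid 0.85 [0.5395 0.1761 0.0907]
pair_b_mid 0.93 [0.5501 0.1931 0.0894]
bail_tab 0.57 [0.5282 0.1885 0.1184]
single_0_mid 0.63 [ 0.5529 -0.1762  0.0465]
```

View pics/fin.png

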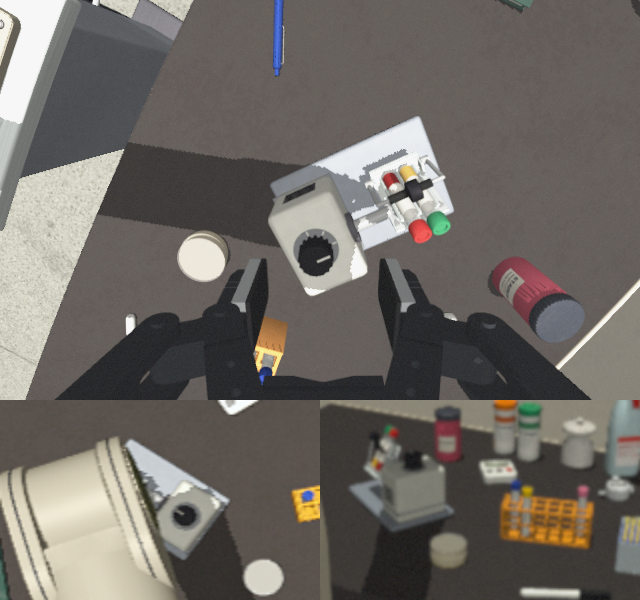

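```bash
python3 -c "
from h import *
print(manip.hand_in())"
```

```text
the job is handed in; nothing more can be done
None
```

The rotator is loaded and running, and the job was handed in at about 27 s on the robot clock, well inside the 72 s limit. `hand_in()` reports no verdict, so the outcome below rests on my own checks.

- **Bail open:** I swung it over to the front until it hit its stop, where the vertical force rose to about 38 N.
- **Tubes:** I took the red- and green-capped pair by the caps in one grasp. I lowered them into the grooves until I felt the groove and foot-rest contacts (peak about 22 N), then let go.
- **Bail closed:** I swung it back until it stopped on the tubes, at about 12 N and at the angle I expected.
- **Dial:** I turned it clockwise by about 1.6 rad of tool rotation. The torque jumped to 0.85 N m at about 1.56 rad, then the grip slipped slightly, so I took that as the stop.

**Final picture:** Both tubes lie side by side in the cradle with caps up and the crossbar across both. The dial pointer is about a quarter turn clockwise from where it began. The three single tubes are still in the rack, and nothing in view appears to have moved. Some bystanders were out of view or hidden, including the tissue and the pen-side clutter.

**Disagreements:**
- The networks' positions for the cradle seat and the dial varied by 5–10 mm between views, so I relied on contact and my own pixel measurements for those.
- My lean estimates ran from 0.35 to 0.45 rad, partly below the stated range; I used 0.45.
- The gripper opening reads about 8% low, so widths from it are approximate.

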